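# Set the cooling-water valve two turns open and stay on the handle

### The arm

A 6-joint arm with a two-finger parallel gripper is mounted at the origin on the work surface. World frame = base frame: x ahead of the robot, y to its left, z up, the work surface at z = 0. Lengths are in m, angles in rad, forces in N, time in s.
With the tool pointing down it reaches from about 0.3 to 0.75 m from the base axis. Payload 8.5 kg.
Tool frame: the origin (TCP) lies at the very end of the fingers, on their centre line; the grasp point (between the pads) lies env.grip_depth behind it (env.grip_depth is the distance from the TCP to the grasp point, in m); z points along the fingers, y is the line along which they close (so a half turn about z gives the same grasp; the last joint's range is limited). The gripper opens to 88 mm and grips with 3 to 60 N. Pads are 18 mm wide; open, the fingers measure 123 mm over their backs; the gripper's body (75 mm by 187 mm) begins 45 mm behind the grasp point.
Start: joints at [-1.399, 0.381, 1.297, -0, 1.464, -0.215], TCP at [0.207, -0.509, 0.239] pointing down, gripper open.
Joint ranges: [-3.11, 3.11], [-0.89, 2.33], [0.22, 2.48], [-1.42, 4.56], [0.17, 2.85], [-2.88, 2.88]. Speed limits (rad/s): [2.39, 2.39, 3.14, 3.14, 3.14, 3.14].

### API

Orientations are given as [roll, pitch, yaw] about the fixed x, y, z axes, in that order (R = Rz(yaw) Ry(pitch) Rx(roll)).
In Python, from rig import read_state, imaging, close_job, env gives the robot as it stands.
- The arm moves only by the tool move_arm, never from a script. Its argument "steps" is a list of rows, each an object with "xyz": the shift along the tool's x, y, z in cm, a list of three; "turn": the turn about the tool's z in rad; "claw": the opening, from 0 (shut) to 1 (fully open). In form: [{"xyz": [dx, dy, dz], "turn": turn, "claw": claw}, ...]. A call has 1 to 5 rows; each row shifts and turns the commanded pose from where the row before left it, along the tool's axes as they then stand; what a row does not reach is not made up. A row lasts 1/10 s, in which the tool goes at most 50 mm and 8.59 degrees, less where a joint would pass 70% of its speed; a pose out of reach is approached as far as the arm can. A call with a gripper value outside its range is refused whole. The fingers move at their own pace and stop on an object; "force" is the grip in N (left out, the last holds). Time passes only in rows, so rows that do not move let the fingers close. It gives the time, the measured TCP pose, the force, the opening and the grip force at its end, in the units of the state.
- read_state(): the state, without advancing time (a new reading comes with each control period).
- imaging.snapshot(name): name is "scene" or "side" or "wrist"; returns a dict with "image" (480x640x3 uint8, red, green, blue), "mtx" (3x3 intrinsics, pixels), "extrinsics" (4x4, takes a point from world to camera coordinates). Camera axes: x right, y down, z forward; pixel columns grow to the right and rows downward; lengths in m; the calibration is good to about 2 mm. A picture is of the moment at which its call begins. There is no depth.
- close_job(): hands the job in; it is judged then, once.
The state is a dict: "t": time; "joint_pos": joint angles; "qvel": joint speeds; "tau": joint torques, N m; "position": TCP position; "orientation": TCP orientation; "wrist_force": force on the tool from outside, world axes, zero at the start; "ft_torque": the same for the moment, N m; "width": finger opening in m; "grip_force": force on a finger pad.
Only numpy, scipy, OpenCV 4.12 (cv2) and the standard library are available. Lean on these libraries where they do the work, as an engineer would, in place of code of your own. Each camera call takes 0.05 s, during which the arm holds its last target. There are 200 camera calls.

### The job

On the cooling-water stand, turn the handwheel of the regulating valve clockwise until it is shut against its stop, then open it exactly two full turns from there. Finish still gripping the handwheel's revolving handle, ready to trim the flow, and do not let go. Leave the lever of the ball valve and everything else on the bench as they are.

Things in the scene. Friction and masses are not known exactly. Their poses are not given: they have to be found in the camera images.
- stand: Cooling-water stand, fixed to the bench: grey base plate 150 x 420 mm with one pipe run along its y, 58 mm up: inlet coupling, ball valve with flat lever, brass globe valve with upright stem and handwheel (the regulating valve), glass-tube flow meter. Origin: on the bench, on the handwheel's axis. y: along the pipe towards the flow meter; x: across it; z up.
- wheel_centre (a point): Point on the handwheel's vertical axis, 176 mm above the bench, level with the handle's middle. Handwheel: aluminium, 101 mm across, three spokes; rim top 145 mm, hub nut 149 mm above the bench. Clockwise from above closes, anticlockwise opens; it does not rise or sink as it turns.
- flow_meter_top (a point): Top of the flow meter, a glass tube between two steel end blocks 40 mm square: the tallest part of the stand, 201 mm above the bench, 193 mm from the handwheel's axis.
- crank_handle: Revolving handle of the handwheel: upright dark grey plastic cylinder, 18 mm in diameter, 56 mm long, from 148 to 204 mm above the bench; origin at its centre. It stands on the wheel's rim, 44 mm from the axis, and spins freely on its own upright pin, so it can be gripped firmly and led round in a circle without turning the hand.
- wheel (a joint): Handwheel angle in rad: 0 at the hard shut stop, growing as the valve opens (anticlockwise from above), counted on over turns (6.28 each, 4.5 at most). At 0 and after each full turn the handle is on the stand's +x side of the axis. Starts a third to one and a half turns open. Friction (0.1 N m, 2 to 3 N at the handle) holds it where it is left.
- ball_lever (a joint): Ball valve's flat lever, angle in rad: 0 in line with the pipe (open), as it starts, to 1.57 across the pipe. It reaches 95 mm from its pivot, away from the handwheel, 88 to 98 mm above the bench; pivot 115 mm from the handwheel's axis, on the side away from the flow meter. Not to be moved.
- reagent_bottle_mid (a point): Bystander: white plastic reagent bottle with screw cap, 84 mm in diameter, 165 mm tall; point at its centre.
- beaker: Bystander: glass beaker, 72 mm in diameter, 95 mm tall, on the far side of the stand; origin at the centre of its underside.
- mortar: Bystander: white porcelain mortar, 104 mm across, 55 mm tall; origin at the centre of its underside.
- pestle: Bystander: white porcelain pestle, 115 mm long, lying; origin under its middle.
- tongs: Bystander: steel crucible tongs, 232 mm long, lying flat, 8 mm thick, on the robot's side of the stand; origin at their middle on the bench.
- weighing_boat: Bystander: white plastic weighing boat, about 65 mm square, 16 mm tall, on the robot's side of the stand; origin at the centre of its underside.
- petri_dish: Bystander: clear Petri dish, 90 mm in diameter, 15 mm tall, on the far side of the stand; origin at the centre of its underside.

How it is judged:
By the outcome, as a careful person would: the job done as asked, in the order asked, and still so for the second after the job is handed in, while the arm keeps its last pose, push and grip.
It also fails if it takes over 69 s, if anything falls off the work surface, if the arm or the gripper's body presses on something with over 40 N, if the wrist force passes 120 N, or if a joint passes its speed limit or range.

## Working session

There is one attempt and no reset: what is moved stays moved. The work goes in short steps, Python scripts to look and compute and a tool call to move; the robot and the scene stay as the last step left them, time stands still between calls to the robot, and variables do not carry over. Pictures are saved under pics/ and viewed, at most 10 in all, crops included, and the job is handed in when it is done.

Besides the shell and the picture viewer there is one more tool, called after "Request:" as a command line: name --argument value ..., lists and objects as JSON in quotes. move_arm: Moves the arm, as the interface text tells. Its arguments: {"type":"object","properties":{"steps":{"type":"array"},"force":{"type":"number"}},"required":["steps"]}

```bash
ls; mkdir -p pics; cat > h.py <<'E'
import numpy as np, cv2
from rig import read_state, imaging, close_job, env
def snap(n,f=None):
    s=imaging.snapshot(n)
    if f: cv2.imwrite('pics/'+f,s['image'][:,:,::-1])
    return s
def ray(s,u,v,z):
    K=np.array(s['mtx']);E=np.array(s['extrinsics']);R=E[:3,:3];c=-R.T@E[:3,3]
    d=R.T@np.linalg.inv(K)@np.array([u,v,1.]);return c+d*(z-c[2])/d[2]
def proj(s,p):
    E=np.array(s['extrinsics']);q=np.array(s['mtx'])@(E[:3,:3]@np.array(p)+E[:3,3]);return q[:2]/q[2]
E
python3 - <<'E'
from h import *
import pickle
d={}
for n in ['scene','side']: d[n]=snap(n,n+'0.png')
pickle.dump(d,open('s0.pkl','wb'))
for n in d: 
  E=np.array(d[n]['extrinsics']);print(n,-E[:3,:3].T@E[:3,3])
print(read_state(),env.grip_depth)
E
```

```text
pics
scene [1.46055928 0.69102655 1.37317476]
side [-0.34696311 -1.04361377  0.88935799]
{'t': 0.1, 'joint_pos': array([-1.39930533e+00,  3.81155080e-01,  1.29817106e+00, -7.89688986e-06,
        1.46358743e+00, -2.15287037e-01]), 'qvel': array([-0.00013321, -0.00219362, -0.00290795, -0.00168499, -0.00035119,
        0.00183984]), 'tau': array([ 3.93574184e-03, -4.38652754e+01, -2.24908179e+01,  7.14775384e-02,
        3.42583121e-02, -6.84990914e-05]), 'position': array([ 0.20742238, -0.50911752,  0.23818999]), 'orientation': array([-3.14030055e+00, -2.74514932e-04,  3.86778709e-01]), 'wrist_force': array([-1.02506366,  0.08969082,  0.12026323]), 'ft_torque': array([-0.0187965 ,  0.02073767, -0.00666911]), 'grip_force': 0.0, 'width': 0.08801092503773475} 0.0187
```

View pics/scene0.png

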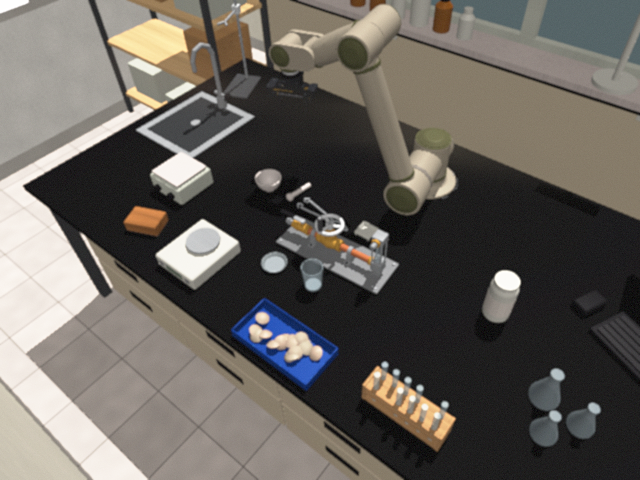

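View pics/side0.png

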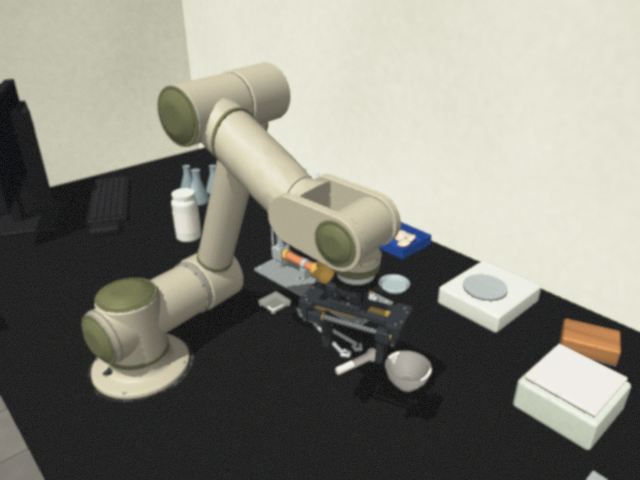

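The scene view shows the stand with the wheel near (330,225) and the flow meter near (380,250). The side view is blocked by the arm. I'll zoom in on the scene view.

```bash
python3 - <<'E'
from h import *
im=cv2.imread('pics/scene0.png')[170:290,265:405]
cv2.imwrite('pics/c1.png',cv2.resize(im,None,fx=5,fy=5,interpolation=cv2.INTER_CUBIC)[:600])
import pickle
d=pickle.load(open('s0.pkl','rb'));s=d['scene']
print(ray(s,330,225,.145),ray(s,380,240,.201),ray(s,277,243,.0),ray(s,382,288,0),ray(s,398,262,0))
E
```

```text
[ 0.54515304 -0.06385358  0.145     ] [0.5441976  0.13346361 0.201     ] [ 6.23722805e-01 -2.49737552e-01  2.22044605e-16] [0.56138082 0.16581417 0.        ] [0.43461562 0.14626842 0.        ]
```

View pics/c1.png

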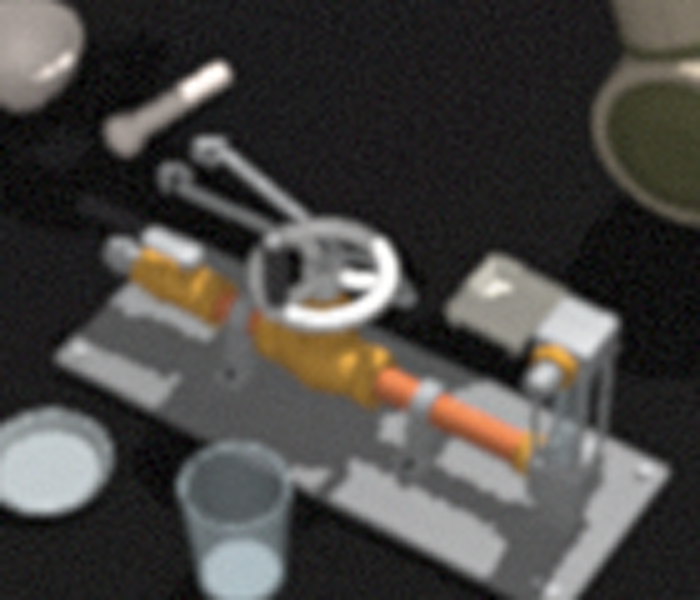

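The crop shows the wheel ellipse centred near full-image (329.8,224.6). The dark handle is on its left side near (321,225), and the flow meter top is near (380.6,236). The distance from wheel to meter comes out at about 0.197 m, against the stated 0.193 m. Next I'll raise the arm, square the tool and move above the wheel for a wrist view.

Request:
move_arm --steps '[{"xyz":[0,0,-3.5],"turn":0.129,"claw":1},{"xyz":[0,0,-3.5],"turn":0.129,"claw":1},{"xyz":[0,0,-3.5],"turn":0.129,"claw":1},{"xyz":[2.5,-3.5,0],"turn":0,"claw":1},{"xyz":[2.5,-3.5,0],"turn":0,"claw":1}]' --force 25

```text
t: 0.6
position: [0.2576, -0.439, 0.3439]
orientation: [3.141, -0.0, -0.002]
wrist_force: [1.5, 0.1, -0.8]
width: 0.0883
grip_force: 0.0
```

Request:
move_arm --steps '[{"xyz":[2.5,-3.5,0],"turn":0,"claw":1},{"xyz":[2.5,-3.5,0],"turn":0,"claw":1},{"xyz":[2.5,-3.5,0],"turn":0,"claw":1},{"xyz":[2.5,-3.5,0],"turn":0,"claw":1},{"xyz":[2.5,-3.5,0],"turn":0,"claw":1}]'

```text
t: 1.1
position: [0.3831, -0.2627, 0.3436]
orientation: [-3.141, 0.0, -0.0]
wrist_force: [0.7, 0.2, 0.5]
width: 0.0882
grip_force: 0.0
```

Request:
move_arm --steps '[{"xyz":[2.5,-3.5,0],"turn":0,"claw":1},{"xyz":[2.5,-3.5,0],"turn":0,"claw":1},{"xyz":[2.5,-3.5,0],"turn":0,"claw":1},{"xyz":[0,0,0],"turn":0,"claw":1},{"xyz":[0,0,0],"turn":0,"claw":1}]'

```text
t: 1.6
position: [0.4577, -0.1589, 0.3434]
orientation: [-3.141, 0.001, 0.002]
wrist_force: [-0.2, 0.3, 0.4]
width: 0.0883
grip_force: 0.0
```

```bash
python3 - <<'E'
from h import *
import pickle
s=snap('wrist','w1.png');pickle.dump(s,open('w1.pkl','wb'))
st=read_state();print(st['t'],st['position'],st['orientation'],st['wrist_force'])
for z,p in ((.145,[.545,-.064,.145]),(.201,[.544,.133,.201])): print(proj(s,p))
E
```

```text
1.65 [ 0.45730876 -0.15966002  0.34346227] [-3.14147431e+00  7.65861481e-04 -3.87451243e-05] [0.03978726 0.16013759 0.36454986]
[217.26422901 118.3986585 ]
[-59.65975054 117.70136595]
```

View pics/w1.png

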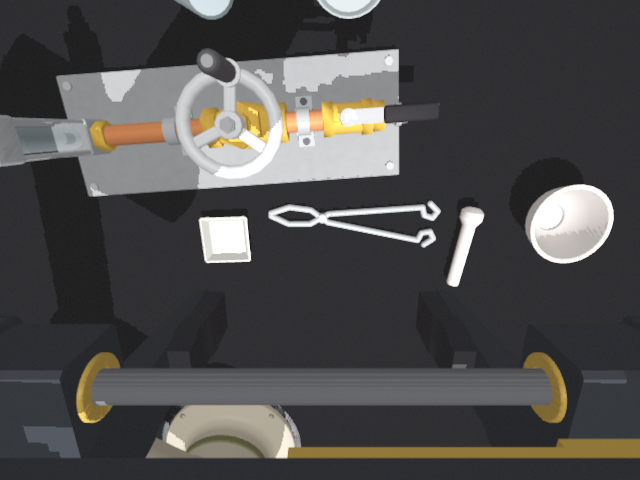

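The wrist view shows the wheel hub at (229,124), the handle top at (207,58) and its base at (229,72). The plate corners are (58,77), (398,50), (398,174) and (90,195). The handle is on the +x side, so the valve is about one turn open.

```bash
python3 - <<'E'
from h import *
import pickle
s=pickle.load(open('w1.pkl','rb'));sc=pickle.load(open('s0.pkl','rb'))['scene']
g=cv2.cvtColor(s['image'],cv2.COLOR_RGB2GRAY)
c=ray(s,229,124,.149);h=ray(s,207,58,.204);hb=ray(s,229,72,.148)
print('hub',c,'handle top',h,hb,np.linalg.norm((h-c)[:2]))
# circle fit wheel rim centre: outer extents
print('rim',ray(s,175,122,.14),ray(s,284,122,.14),ray(s,229,179,.14))
P=[ray(s,u,v,.008) for u,v in((58,77),(398,50),(398,174),(90,195))]
for p in P:print(p)
a=P[0]-P[1];b=P[3]-P[2];print([np.degrees(np.arctan2(-d[0],d[1])) for d in(a,b)],[np.linalg.norm(d) for d in (a,b,P[1]-P[2])])
print('scene hub',ray(sc,265+324/5,170+273/5,.14),'fm',ray(sc,380.6,236,.201))
E
```

```text
hub [ 0.54010141 -0.07536517  0.149     ] handle top [ 0.58497082 -0.07656588  0.204     ] [ 0.58333572 -0.07852111  0.148     ] 0.04488547407786109
rim [ 0.54189743 -0.0228968   0.14      ] [ 0.54200577 -0.12460766  0.14      ] [ 0.48908512 -0.06912375  0.14      ]
[0.59640798 0.16705891 0.008     ]
[ 0.62680755 -0.25246568  0.008     ]
[ 0.47785089 -0.26251742  0.008     ]
[0.44899281 0.1567185  0.008     ]
[np.float64(4.144520793989468), np.float64(3.937740109014949)] [np.float64(0.4206245499348505), np.float64(0.4202279645410739), np.float64(0.1492954223141843)]
scene hub [ 0.54037053 -0.06861262  0.14      ] fm [0.52920722 0.125409   0.201     ]
```

The sizes check out: the plate measures 420 x 149 mm, the rim 102 mm and the handle radius 44.9 mm. The axis is at (0.540,-0.0745), the stand yaw is 4°, and the handle is at (0.584,-0.077). The wheel is therefore about 0.98 turn open. Next I'll approach and grip.

Request:
move_arm --steps '[{"xyz":[4.2,-2.8,0],"turn":0,"claw":1},{"xyz":[4.2,-2.8,0],"turn":0,"claw":1},{"xyz":[4.2,-2.7,0],"turn":0,"claw":1},{"xyz":[0,0,4],"turn":0,"claw":1},{"xyz":[0,0,4],"turn":0,"claw":1}]'

```text
t: 2.15
position: [0.5836, -0.0779, 0.2627]
orientation: [3.141, -0.002, -0.001]
wrist_force: [-0.1, -0.3, -0.8]
width: 0.0885
grip_force: 0.0
```

Request:
move_arm --steps '[{"xyz":[0,0,2],"turn":0,"claw":1},{"xyz":[0,0,0],"turn":0,"claw":1}]'

```text
t: 2.35
position: [0.5814, -0.0782, 0.2408]
orientation: [-3.14, 0.006, -0.002]
wrist_force: [-0.1, 0.2, -0.2]
width: 0.0882
grip_force: 0.0
```

```bash
python3 - <<'E'
from h import *
import pickle
s=snap('wrist','w2.png')
s2=snap('side');cv2.imwrite('pics/w2b.png',s2['image'][200:360,250:450,::-1])
st=read_state();print(st['t'],st['position'],st['orientation'],st['wrist_force'])
print(proj(s,[.584,-.077,.204]))
E
```

```text
2.45 [ 0.58281111 -0.07828072  0.2446644 ] [ 3.14119534e+00 -7.91210268e-04 -1.94551724e-03] [-0.33189633 -0.75920846  0.47693778]
[318.14993543 272.25902323]
```

View pics/w2.png

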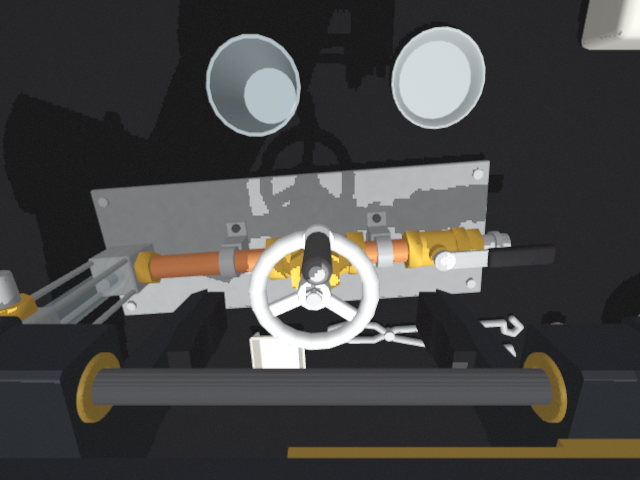

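The handle top is at (317,269) between the fingers, as predicted at (318,272), with the hub at (313,296). I'll lower and grip.

Request:
move_arm --steps '[{"xyz":[0.15,-0.1,3],"turn":0,"claw":1},{"xyz":[0,0,3],"turn":0,"claw":1},{"xyz":[0,0,2.6],"turn":0,"claw":1},{"xyz":[0,0,0],"turn":0,"claw":1},{"xyz":[0,0,0],"turn":0,"claw":1}]'

```text
t: 2.95
position: [0.585, -0.0767, 0.1597]
orientation: [3.141, -0.003, -0.001]
wrist_force: [0.2, -0.0, 0.0]
width: 0.0879
grip_force: 0.0
```

Request:
move_arm --steps '[{"xyz":[0,0,0],"turn":0,"claw":0},{"xyz":[0,0,0],"turn":0,"claw":0},{"xyz":[0,0,0],"turn":0,"claw":0},{"xyz":[0,0,0],"turn":0,"claw":0},{"xyz":[0,0,0],"turn":0,"claw":0}]' --force 25

```text
t: 3.45
position: [0.5843, -0.0759, 0.158]
orientation: [3.142, -0.0, -0.0]
wrist_force: [-0.3, 0.1, 0.1]
width: 0.0503
grip_force: 0.0
```

Request:
move_arm --steps '[{"xyz":[0,0,0],"turn":0,"claw":0},{"xyz":[0,0,0],"turn":0,"claw":0},{"xyz":[0,0,0],"turn":0,"claw":0}]'

```text
t: 3.75
position: [0.5843, -0.0759, 0.1577]
orientation: [-3.142, 0.0, -0.0]
wrist_force: [-0.6, 0.8, -0.5]
width: 0.0265
grip_force: 0.0
```

Request:
move_arm --steps '[{"xyz":[0,0,0],"turn":0,"claw":0},{"xyz":[0,0,0],"turn":0,"claw":0},{"xyz":[0,0,0],"turn":0,"claw":0},{"xyz":[0,0,0],"turn":0,"claw":0}]'

```text
t: 4.15
position: [0.5843, -0.0759, 0.1577]
orientation: [-3.141, 0.0, -0.0]
wrist_force: [-0.3, 0.6, -0.2]
width: 0.0172
grip_force: 25.0
```

```bash
python3 - <<'E'
from h import *
st=read_state();p=st['position'];print(p,st['width'],st['grip_force'],st['wrist_force'])
c=np.array([.540,-.0745]);r=.0443
a0=np.arctan2(*(p[:2]-c)[::-1]);print(np.degrees(a0))
# clockwise steps, tool coords (x, -y) in cm
q=p[:2]
for k in range(1,21):
    a=a0-np.radians(18)*k;n=c+r*np.array([np.cos(a),np.sin(a)])
    d=(n-q)*100;q=n;print(k,round(d[0],2),round(-d[1],2))
E
```

```text
[ 0.58425864 -0.0759157   0.15773025] 0.017227044871151415 24.99995064921677 [-0.3398236   0.58843494 -0.18465118]
-1.8320965912004126
1 -0.26 1.36
2 -0.67 1.21
3 -1.01 0.95
4 -1.25 0.59
5 -1.38 0.17
6 -1.36 -0.26
7 -1.21 -0.67
8 -0.95 -1.01
9 -0.59 -1.25
10 -0.17 -1.38
11 0.26 -1.36
12 0.67 -1.21
13 1.01 -0.95
14 1.25 -0.59
15 1.38 -0.17
16 1.36 0.26
17 1.21 0.67
18 0.95 1.01
19 0.59 1.25
20 0.17 1.38
```

Request:
move_arm --steps '[{"xyz":[-0.26,1.36,0],"turn":0,"claw":0},{"xyz":[-0.67,1.21,0],"turn":0,"claw":0},{"xyz":[-1.01,0.95,0],"turn":0,"claw":0},{"xyz":[-1.25,0.59,0],"turn":0,"claw":0},{"xyz":[-1.38,0.17,0],"turn":0,"claw":0}]'

```text
t: 4.65
position: [0.5381, -0.1164, 0.1576]
orientation: [-3.136, -0.0, 0.0]
wrist_force: [5.4, 21.8, 2.2]
width: 0.0174
grip_force: 25.0
```

Request:
move_arm --steps '[{"xyz":[0,0,0],"turn":0,"claw":0}]'

```text
t: 4.75
position: [0.5369, -0.1162, 0.1576]
orientation: [-3.136, 0.002, 0.0]
wrist_force: [-1.1, 14.0, 1.0]
width: 0.0173
grip_force: 25.0
```

The axis looks to be about 2 mm further +y, near y=-0.072, so I'll correct for that along the way.

Request:
move_arm --steps '[{"xyz":[-1.3,-0.5,0],"turn":0,"claw":0},{"xyz":[-1.21,-0.67,0],"turn":0,"claw":0},{"xyz":[-0.95,-1.01,0],"turn":0,"claw":0},{"xyz":[-0.59,-1.25,0],"turn":0,"claw":0},{"xyz":[-0.17,-1.38,0],"turn":0,"claw":0}]'

```text
t: 5.25
position: [0.4963, -0.0706, 0.1578]
orientation: [3.141, -0.001, -0.001]
wrist_force: [9.3, -4.6, -7.4]
width: 0.0171
grip_force: 25.0
```

Request:
move_arm --steps '[{"xyz":[0,0,0],"turn":0,"claw":0}]'

```text
t: 5.35
position: [0.4965, -0.069, 0.1577]
orientation: [-3.141, -0.001, 0.001]
wrist_force: [2.4, 2.7, -2.4]
width: 0.0172
grip_force: 25.0
```

Request:
move_arm --steps '[{"xyz":[0.26,-1.36,0],"turn":0,"claw":0},{"xyz":[0.67,-1.21,0],"turn":0,"claw":0},{"xyz":[1.01,-0.95,0],"turn":0,"claw":0},{"xyz":[1.25,-0.59,0],"turn":0,"claw":0},{"xyz":[1.38,-0.17,0],"turn":0,"claw":0}]'

```text
t: 5.85
position: [0.5423, -0.028, 0.1577]
orientation: [3.139, 0.002, 0.0]
wrist_force: [-3.7, -16.9, -0.7]
width: 0.0173
grip_force: 25.0
```

Request:
move_arm --steps '[{"xyz":[0,0,0],"turn":0,"claw":0}]'

```text
t: 5.95
position: [0.5437, -0.0282, 0.1577]
orientation: [3.139, -0.001, 0.0]
wrist_force: [2.3, -7.0, -2.0]
width: 0.0174
grip_force: 25.0
```

Request:
move_arm --steps '[{"xyz":[1.34,0.35,0],"turn":0,"claw":0},{"xyz":[1.21,0.67,0],"turn":0,"claw":0},{"xyz":[0.95,1.01,0],"turn":0,"claw":0},{"xyz":[0.5,1.1,0],"turn":0,"claw":0},{"xyz":[0,0,0],"turn":0,"claw":0}]'

```text
t: 6.45
position: [0.5827, -0.0601, 0.1577]
orientation: [3.141, -0.001, -0.001]
wrist_force: [1.1, -2.0, -0.4]
width: 0.0173
grip_force: 25.0
```

Request:
move_arm --steps '[{"xyz":[0,0,0],"turn":0,"claw":0}]'

```text
t: 6.55
position: [0.5825, -0.0593, 0.1578]
orientation: [3.141, -0.001, -0.001]
wrist_force: [2.1, -2.2, -1.1]
width: 0.0175
grip_force: 25.0
```

Request:
move_arm --steps '[{"xyz":[0.07,0.4,0],"turn":0,"claw":0},{"xyz":[0.05,0.4,0],"turn":0,"claw":0},{"xyz":[0,0,0],"turn":0,"claw":0}]'

```text
t: 6.85
position: [0.584, -0.0669, 0.1578]
orientation: [-3.141, -0.002, 0.0]
wrist_force: [4.3, 1.6, -2.9]
width: 0.0172
grip_force: 25.0
```

Request:
move_arm --steps '[{"xyz":[0.0,0.2,0],"turn":0,"claw":0},{"xyz":[0,0,0],"turn":0,"claw":0}]'

```text
t: 7.05
position: [0.5842, -0.0686, 0.1578]
orientation: [-3.141, -0.003, 0.0]
wrist_force: [5.8, 1.5, -3.1]
width: 0.0175
grip_force: 25.0
```

Request:
move_arm --steps '[{"xyz":[0.0,0.2,0],"turn":0,"claw":0},{"xyz":[0,0,0],"turn":0,"claw":0}]'

```text
t: 7.25
position: [0.5842, -0.0691, 0.1578]
orientation: [-3.138, -0.003, 0.001]
wrist_force: [7.1, 9.2, -2.5]
width: 0.0173
grip_force: 25.0
```

Resistance rises at y=-0.069, as expected for the stop. I'll confirm with a further press.

Request:
move_arm --steps '[{"xyz":[0.0,0.2,0],"turn":0,"claw":0},{"xyz":[0,0,0],"turn":0,"claw":0},{"xyz":[0,0,0],"turn":0,"claw":0}]'

```text
t: 7.55
position: [0.5842, -0.0692, 0.1578]
orientation: [-3.135, -0.003, 0.002]
wrist_force: [8.1, 18.4, -1.1]
width: 0.0173
grip_force: 25.0
```

```bash
python3 - <<'E'
from h import *
st=read_state();p=st['position'];print(p,st['wrist_force'])
c=np.array([.5404,-.0722]);r=.044
a0=np.arctan2(*(p[:2]-c)[::-1]);print(np.degrees(a0))
a0=np.radians(4.1)
q=c+r*np.array([np.cos(a0),np.sin(a0)]);print(q)
for k in range(1,21):
    a=a0+np.radians(18)*k;n=c+r*np.array([np.cos(a),np.sin(a)])
    d=(n-q)*100;q=n;print(k,round(d[0],2),round(-d[1],2),q.round(4))
E
```

```text
[ 0.58419    -0.0692213   0.15776937] [ 8.0813132  18.44667146 -1.07373705]
3.891398824879329
[ 0.58428739 -0.06905411]
1 -0.31 -1.34 [ 0.5812 -0.0556]
2 -0.71 -1.18 [ 0.5741 -0.0439]
3 -1.04 -0.9 [ 0.5637 -0.0348]
4 -1.27 -0.54 [ 0.551  -0.0295]
5 -1.37 -0.12 [ 0.5373 -0.0283]
6 -1.34 0.31 [ 0.5238 -0.0314]
7 -1.18 0.71 [ 0.5121 -0.0385]
8 -0.9 1.04 [ 0.503  -0.0489]
9 -0.54 1.27 [ 0.4977 -0.0616]
10 -0.12 1.37 [ 0.4965 -0.0753]
11 0.31 1.34 [ 0.4996 -0.0888]
12 0.71 1.18 [ 0.5067 -0.1005]
13 1.04 0.9 [ 0.5171 -0.1096]
14 1.27 0.54 [ 0.5298 -0.1149]
15 1.37 0.12 [ 0.5435 -0.1161]
16 1.34 -0.31 [ 0.557 -0.113]
17 1.18 -0.71 [ 0.5687 -0.1059]
18 0.9 -1.04 [ 0.5778 -0.0955]
19 0.54 -1.27 [ 0.5831 -0.0828]
20 0.12 -1.37 [ 0.5843 -0.0691]
```

The stop is firm: 18 N with no further motion at 3.9° world, which is the stand's +x direction. Now I'll open it by the first turn.

Request:
move_arm --steps '[{"xyz":[0.1,-0.35,0],"turn":0,"claw":0},{"xyz":[-0.31,-1.34,0],"turn":0,"claw":0},{"xyz":[-0.71,-1.18,0],"turn":0,"claw":0},{"xyz":[-1.04,-0.9,0],"turn":0,"claw":0},{"xyz":[-1.27,-0.54,0],"turn":0,"claw":0}]'

```text
t: 8.05
position: [0.5508, -0.0293, 0.1577]
orientation: [3.141, -0.001, 0.0]
wrist_force: [2.0, -7.8, -1.9]
width: 0.0169
grip_force: 25.0
```

Request:
move_arm --steps '[{"xyz":[-1.37,-0.12,0],"turn":0,"claw":0},{"xyz":[0,0,0],"turn":0,"claw":0}]'

```text
t: 8.25
position: [0.5354, -0.0284, 0.1577]
orientation: [3.141, 0.002, 0.0]
wrist_force: [-2.6, -0.3, -1.5]
width: 0.0173
grip_force: 25.0
```

Request:
move_arm --steps '[{"xyz":[-1.34,0.31,0],"turn":0,"claw":0},{"xyz":[-1.18,0.71,0],"turn":0,"claw":0},{"xyz":[-0.9,1.04,0],"turn":0,"claw":0},{"xyz":[-0.54,1.27,0],"turn":0,"claw":0},{"xyz":[-0.12,1.37,0],"turn":0,"claw":0}]'

```text
t: 8.75
position: [0.4964, -0.076, 0.1578]
orientation: [-3.14, -0.001, -0.0]
wrist_force: [11.5, 3.7, -7.1]
width: 0.0172
grip_force: 25.0
```

Request:
move_arm --steps '[{"xyz":[0,0,0],"turn":0,"claw":0}]'

```text
t: 8.85
position: [0.4967, -0.0776, 0.1577]
orientation: [3.141, -0.001, -0.002]
wrist_force: [3.4, -2.6, -3.8]
width: 0.0167
grip_force: 25.0
```

Request:
move_arm --steps '[{"xyz":[0.36,1.2,0],"turn":0,"claw":0},{"xyz":[0.71,1.15,0],"turn":0,"claw":0},{"xyz":[1.04,0.9,0],"turn":0,"claw":0},{"xyz":[1.27,0.54,0],"turn":0,"claw":0},{"xyz":[1.37,0.12,0],"turn":0,"claw":0}]'

```text
t: 9.35
position: [0.5436, -0.1161, 0.1577]
orientation: [3.141, 0.003, -0.001]
wrist_force: [-4.6, 5.6, 2.3]
width: 0.0172
grip_force: 25.0
```

Request:
move_arm --steps '[{"xyz":[0,0,0],"turn":0,"claw":0}]'

```text
t: 9.45
position: [0.5452, -0.1159, 0.1577]
orientation: [3.141, -0.001, -0.0]
wrist_force: [4.0, -2.8, -0.4]
width: 0.0173
grip_force: 25.0
```

Request:
move_arm --steps '[{"xyz":[1.34,-0.31,0],"turn":0,"claw":0},{"xyz":[1.18,-0.71,0],"turn":0,"claw":0},{"xyz":[0.9,-1.04,0],"turn":0,"claw":0},{"xyz":[0.54,-1.27,0],"turn":0,"claw":0},{"xyz":[0.12,-1.37,0],"turn":0,"claw":0}]'

```text
t: 9.95
position: [0.5843, -0.0672, 0.1577]
orientation: [3.141, 0.002, -0.0]
wrist_force: [-12.0, -5.1, 4.7]
width: 0.0174
grip_force: 25.0
```

Request:
move_arm --steps '[{"xyz":[0,0,0],"turn":0,"claw":0}]'

```text
t: 10.05
position: [0.5839, -0.0654, 0.1577]
orientation: [-3.14, 0.002, 0.002]
wrist_force: [-3.3, 2.2, 1.0]
width: 0.0172
grip_force: 25.0
```

One turn is open. Now the second, with a careful final approach.

Request:
move_arm --steps '[{"xyz":[-0.31,-1.0,0],"turn":0,"claw":0},{"xyz":[-0.71,-1.18,0],"turn":0,"claw":0},{"xyz":[-1.04,-0.9,0],"turn":0,"claw":0},{"xyz":[-1.27,-0.54,0],"turn":0,"claw":0},{"xyz":[-1.37,-0.12,0],"turn":0,"claw":0}]'

```text
t: 10.55
position: [0.5378, -0.0282, 0.1577]
orientation: [-3.139, -0.002, 0.001]
wrist_force: [3.6, -1.9, -2.2]
width: 0.0175
grip_force: 25.0
```

Request:
move_arm --steps '[{"xyz":[0,0,0],"turn":0,"claw":0}]'

```text
t: 10.65
position: [0.5361, -0.0284, 0.1577]
orientation: [-3.139, 0.002, 0.001]
wrist_force: [-3.1, 8.0, -0.5]
width: 0.0175
grip_force: 25.0
```

Request:
move_arm --steps '[{"xyz":[-1.34,0.31,0],"turn":0,"claw":0},{"xyz":[-1.18,0.71,0],"turn":0,"claw":0},{"xyz":[-0.9,1.04,0],"turn":0,"claw":0},{"xyz":[-0.54,1.27,0],"turn":0,"claw":0},{"xyz":[-0.12,1.37,0],"turn":0,"claw":0}]'

```text
t: 11.15
position: [0.4965, -0.0769, 0.1577]
orientation: [-3.14, 0.0, 0.0]
wrist_force: [6.7, 4.7, -5.7]
width: 0.0171
grip_force: 25.0
```

Request:
move_arm --steps '[{"xyz":[0,0,0],"turn":0,"claw":0}]'

```text
t: 11.25
position: [0.497, -0.0788, 0.1577]
orientation: [3.141, 0.0, -0.002]
wrist_force: [-2.7, -3.0, -1.4]
width: 0.0173
grip_force: 25.0
```

Request:
move_arm --steps '[{"xyz":[0.36,1.1,0],"turn":0,"claw":0},{"xyz":[0.71,1.15,0],"turn":0,"claw":0},{"xyz":[1.04,0.9,0],"turn":0,"claw":0},{"xyz":[1.27,0.54,0],"turn":0,"claw":0},{"xyz":[1.37,0.12,0],"turn":0,"claw":0}]'

```text
t: 11.75
position: [0.5447, -0.1161, 0.1577]
orientation: [-3.142, 0.001, -0.001]
wrist_force: [-4.0, 7.3, 1.6]
width: 0.017
grip_force: 25.0
```

Request:
move_arm --steps '[{"xyz":[0,0,0],"turn":0,"claw":0}]'

```text
t: 11.85
position: [0.5461, -0.1158, 0.1577]
orientation: [3.141, -0.002, -0.0]
wrist_force: [2.9, -1.7, -0.6]
width: 0.0175
grip_force: 25.0
```

Request:
move_arm --steps '[{"xyz":[1.3,-0.31,0],"turn":0,"claw":0},{"xyz":[1.14,-0.71,0],"turn":0,"claw":0},{"xyz":[0.88,-1.04,0],"turn":0,"claw":0},{"xyz":[0.4,-0.8,0],"turn":0,"claw":0},{"xyz":[0,0,0],"turn":0,"claw":0}]'

```text
t: 12.35
position: [0.5824, -0.0853, 0.1578]
orientation: [-3.141, -0.001, 0.002]
wrist_force: [2.3, 2.8, -2.1]
width: 0.0173
grip_force: 25.0
```

Request:
move_arm --steps '[{"xyz":[0,0,0],"turn":0,"claw":0}]'

```text
t: 12.45
position: [0.5821, -0.0862, 0.1578]
orientation: [-3.141, -0.001, 0.001]
wrist_force: [3.4, 1.1, -2.4]
width: 0.0173
grip_force: 25.0
```

Request:
move_arm --steps '[{"xyz":[0.15,-0.6,0],"turn":0,"claw":0},{"xyz":[0.1,-0.6,0],"turn":0,"claw":0},{"xyz":[0.05,-0.4,0],"turn":0,"claw":0},{"xyz":[0,0,0],"turn":0,"claw":0},{"xyz":[0,0,0],"turn":0,"claw":0}]'

```text
t: 12.95
position: [0.5844, -0.0703, 0.1577]
orientation: [-3.14, 0.001, 0.0]
wrist_force: [-0.2, 3.2, -1.1]
width: 0.0173
grip_force: 25.0
```

Request:
move_arm --steps '[{"xyz":[0,0,0],"turn":0,"claw":0},{"xyz":[0,0,0],"turn":0,"claw":0}]'

```text
t: 13.15
position: [0.5844, -0.0708, 0.1577]
orientation: [-3.141, 0.001, -0.0]
wrist_force: [-1.7, 2.1, -0.9]
width: 0.0173
grip_force: 25.0
```

Request:
move_arm --steps '[{"xyz":[0,-0.2,0],"turn":0,"claw":0},{"xyz":[0,0,0],"turn":0,"claw":0},{"xyz":[0,0,0],"turn":0,"claw":0}]'

```text
t: 13.45
position: [0.5844, -0.0693, 0.1577]
orientation: [3.141, 0.001, -0.0]
wrist_force: [-3.1, -2.0, -1.0]
width: 0.0171
grip_force: 25.0
```

```bash
python3 - <<'E'
from h import *
w=snap('wrist')['image'][100:400];s=snap('scene')['image'][170:290,265:405]
s=cv2.resize(s,(350,300),interpolation=cv2.INTER_CUBIC);w=cv2.resize(w,(450,211))
o=np.zeros((300,800,3),np.uint8);o[:,:350]=s;o[:211,350:]=w
cv2.imwrite('pics/f.png',o[:,:,::-1])
st=read_state();print(st['t'],st['position'],st['wrist_force'],st['width'])
E
```

```text
13.55 [ 0.58437591 -0.06934781  0.15771452] [-4.07288078 -2.29208261 -0.10924915] 0.017453134278144
```

View pics/f.png

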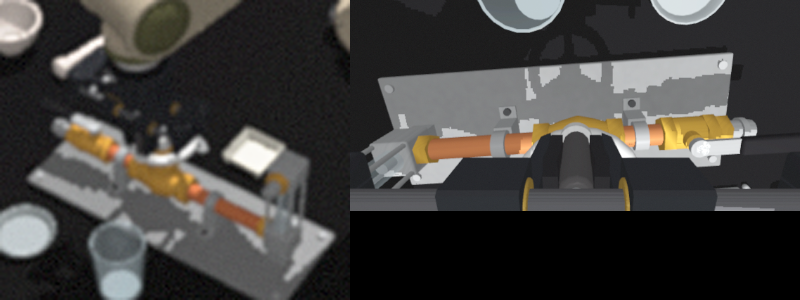

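The handle is held between the pads at about (575,165) in the composite, on the +x side. The lever, beaker and dish haven't moved. The TCP y is -0.0693, against -0.0692 at the stop, so I'll hand in.

```bash
python3 -c "
from rig import close_job
print(close_job())"
```

```text
the job is handed in; nothing more can be done
None
```

The regulating valve was closed against its stop and then opened two full turns, ending within about 0.2 mm (under half a degree) of the handle's position at the stop; the gripper still holds the handle at 25 N, and the job was handed in at about 13.6 s.

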